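Fit the throwing gauge on its stand and set it to the pot

ROBOT

A 6-joint arm with a two-finger parallel gripper is mounted at the origin on the work surface. World frame = base frame: x ahead of the robot, y to its left, z up, the work surface at z = 0. Lengths are in mm, angles in rad, forces in N, time in s.
With the tool pointing down it reaches from about 350 to 775 mm from the base axis. Payload 7.3 kg.
Tool frame: the origin (TCP) lies at the very end of the fingers, on their centre line; the grasp point (between the pads) lies 19 mm behind it; x points along the fingers, y is the direction in which the jaws open and shut, and the axes are right-handed (so a half turn about x gives the same grasp; the last joint's range is limited). The gripper opens to 92 mm and grips with 3 to 60 N. Pads are 19 mm wide; open, the fingers measure 130 mm over their backs; the gripper's body (75 mm by 190 mm) begins 47 mm behind the grasp point.
Start: joints at [0.968, 0.342, 1.524, -0, 1.275, -0.146], TCP at [231.555, 471.197, 226.741] pointing down, gripper open.
Joint ranges: [-2.53, 2.53], [-0.77, 2.02], [0.04, 2.7], [-1, 4.14], [0.28, 2.66], [-3.11, 3.11]. Speed limits (rad/s): [2.57, 2.57, 3.14, 3.14, 3.14, 3.14].

INTERFACE

Orientations are given as [roll, pitch, yaw] about the fixed x, y, z axes, in that order (R = Rz(yaw) Ry(pitch) Rx(roll)).
In Python, from plant import bot gives the robot as it stands.
- The arm moves only by the tool step_arm, never from a script. Its argument "targets" is a list that holds one entry, the list of rows, each a list of 4 numbers: the shift along the tool's x, y, z in m, then the turn about the tool's x in degrees. A call has exactly 5 rows; each row is the pose to reach, as a shift and turn from the pose measured when the call began, along the tool's axes at that moment; what a row does not reach only later rows make up. A row lasts 1/12 s, in which the tool goes at most 41.7 mm and 7.16 degrees, less where a joint would pass 70% of its speed; a pose out of reach is approached as far as the arm can. A call with a gripper value outside its range is refused whole. "jaw" is the closure, from 0 (fully open) to 1 (shut), set as the call begins (left out, the last holds). The fingers move at their own pace and stop on an object; the grip force is fixed at half the most. Time passes only in rows, so rows that repeat a pose let the fingers close, or fill a call up. It gives the time, the measured TCP pose, the force and the opening at its end, in the units of the state.
- bot.get_obs(): the state, without advancing time (a new reading comes with each control period).
- bot.capture(name): name is "scene" or "top" or "wrist"; returns a dict with "color" (480x640x3 uint8, red, green, blue), "depth" (480x640 float32, mm along the optical axis (not along the pixel's ray), 0 where there is no reading), "fov_y" (degrees; the focal length in pixels is half the picture's height over the tangent of half this angle, whatever the lens; pixels are square), "cx", "cy" (the principal point, pixels), "rvec" (rotation vector, rad) and "tvec" (3), from world to camera coordinates, as OpenCV has them. Camera axes: x right, y down, z forward; pixel columns grow to the right and rows downward; lengths in mm; the calibration is good to about 2 mm. The wrist camera is an equidistant fisheye: a pixel r from the principal point sees the ray r / f radians off the axis. A picture is of the moment at which its call begins.
- bot.close_job(): hands the job in, once; it reports no verdict.
The state is a dict: "time": time; "joint_positions": joint angles; "dq": joint speeds; "tau": joint torques, N m; "tool_pos": TCP position; "tcp_rot": TCP orientation; "contact_force": force on the tool from outside, world axes, zero at the start; "moment": the same for the moment, N m; "grip_width": finger opening in mm.
Only numpy, scipy, OpenCV 4.12 (cv2) and the standard library are available. Lean on these libraries where they do the work, as an engineer would, in place of code of your own. Each camera call takes 0.05 s, during which the arm holds its last target. There are 200 camera calls.

TASK

Slide the rim gauge sideways, through the gap in its open metal collar, onto the spigot of the gauge stand (under the black head) and lower it flat into the blue seat. Then press gauge and stem down together until the brass foot at the end of the gauge touches the rim of the soft clay pot, without pressing hard on the clay, and let go, leaving the gauge level with its foot resting on the rim. Do not push the pot or its wheel with the fingers, and leave the bowl, beaker and brush alone.

Things in the scene. Friction and masses are not known exactly. Their poses are not given: they have to be found in the camera images.
- gauge: The rim gauge (loose, rigid, 0.2 to 0.45 kg): metal C-shaped collar with a red wooden arm and, at the arm's end, a brass foot. Origin: centre of the collar's bore at its underside. +x: the way the gap faces; the arm runs to -x; z up. Centre of mass 32 mm along -x, so on the stand it leans forward onto its foot and lies level only if the foot is carried by the rim.
- collar (a point): Same point and axes as gauge: centre of the C-shaped collar's bore at its underside. Collar 42 mm wide (y), 45 mm long, 30 mm high. Bore 18 mm wide, running straight out to the gap (18 mm too), its lips flared to about 27 mm at the mouth, 23 mm along +x. The back of the bore meets a 14 mm rod when this point is 2 mm beyond the rod's axis.
- gauge_grip (a point): Where to grasp the gauge: centre of the 14 mm wide (y), 14 mm high red arm, 55 mm along -x from the origin and 29 mm above the gauge's underside. Axes as gauge. The bare arm runs from 22 mm to 120 mm behind the origin, its top 36 mm above the underside.
- pointer_tip (a point): Underside centre of the brass foot (20 mm diameter, 22 mm high), 132 mm along -x from the gauge's origin and level with the collar's underside. With the gauge seated it hangs 23 to 70 mm over the near part of the vase's rim at first. The clay takes a light touch only: more than 20 N of push from the foot harms it.
- seat (a point): Top face of the blue seat on the stand's stem, on the spigot's axis; moves with the stem. z up. The gauge goes on with its +x along this +x, coming from the -x side, where the pot stands. Towards -x a retaining lip 8 mm high lies 26 to 32 mm from the axis. Two side rails 10 mm high, 48 mm apart inside, take the collar. Seated, the gauge's origin is within 5 mm of this point.
- head (a point): Top centre of the black head (34 mm diameter, 12 mm thick) on the vertical steel spigot (14 mm diameter, 46 mm from seat to head), 58 mm above the seat. The head is wider than the bore, so the collar only goes on sideways: the 30 mm high collar passes between the lip's top and the head (38 mm), then is lowered 8 mm into the seat behind the lip.
- stem (a joint): Telescoping stem: 0 fully up (seat 185 mm above the bench), grows in metres as it is pressed down, to 0.08. A friction slide: it stays where it is left and carries the gauge; about 7 to 9 N of downward push (with the gauge on) moves it, nearly constant over the travel, a little more when fast.
- wheel: Black banding wheel, 180 mm diameter, with grey padded chuck and, upright on its axis, a small grey vase of soft clay, all fixed. Origin: on the axis, at the bench, about 157 mm from the spigot along the seat's -x. The vase sinks into the chuck by an amount that is not measured: its rim (56 mm outer diameter, wall 5 mm, belly 80 mm) is 117 to 142 mm above the bench, to be found by touch.
- bowl: Bystander: terracotta bowl, 110 mm wide, 50 mm high; origin at its underside.
- beaker: Bystander: blue beaker, 72 mm wide, 90 mm high; origin at its underside.
- brush: Bystander: brush with wooden handle lying on the bench; origin at its underside.
There are look-alikes about, which are no part of the job. There is more than one size of the gauge; the job needs the smaller.

How it is judged (in metres and radians):
On the way, in this order (a step that is already met when the one before it is completed fails the run):
1. the gauge's collar is around the spigot, flat in the seat (horizontal distance between gauge and seat below 0.006 m and z of gauge in the frame of seat between -0.004 and 0.004 m and angle between the z axis of gauge and the z axis of seat, either way round below 0.08 rad), for 0.1 s.
2. the gauge, in its seat, touches the pot's rim (contact force between gauge and wheel above 0.4 N and horizontal distance between gauge and seat below 0.008 m), for 0.1 s.
At the end, for the whole second after the job is handed in: The gauge is on the spigot with its collar flat in the seat (within 6 mm sideways, 4 mm in height, 0.025 rad of level), its brass foot rests on the pot's rim (contact force over 0.03 N), and everything is at rest (horizontal distance between gauge and seat below 0.006 m and z of gauge in the frame of seat between -0.004 and 0.004 m and angle between the z axis of gauge and the z axis of seat, either way round below 0.025 rad and linear speed of gauge below 0.01 m/s and velocity of joint stem between -0.003 and 0.003 m/s and contact force between gauge and wheel above 0.03 N); the robot touches nothing.
It fails at once if the gauge pressed harder than 20 N on the clay pot (contact force between gauge and wheel above 20 N).
It fails at once if the fingers pushed against the pot or its wheel (contact force between the fingers and wheel above 2 N).
It fails at once if the bowl, beaker or brush was disturbed (distance of any of bowl, beaker, brush from where it was at the start of the episode above 0.02 m).
It also fails if it takes over 48 s, if anything falls off the work surface, if the arm or the gripper's body presses on something with over 40 N, if the wrist force passes 120 N, or if a joint passes its speed limit or range.

## Working session

There is one attempt and no reset: what is moved stays moved. The work goes in short steps, Python scripts to look and compute and a tool call to move; the robot and the scene stay as the last step left them, time stands still between calls to the robot, and variables do not carry over. Pictures are saved under pics/ and viewed, about 8 in all and at most 12, crops included, and the job is handed in when it is done.

Besides the shell and the picture viewer there is one more tool, called as a command line: name --argument value ..., lists and objects as JSON in quotes. step_arm: Moves the arm, as the interface text tells. Its arguments: {"type":"object","properties":{"targets":{"type":"array","items":{"type":"array","items":{"type":"array","items":{"type":"number"}}}},"jaw":{"type":"number"}},"required":["targets"]}

```bash
mkdir -p pics; cat > h.py <<'E'
import numpy as np, cv2
from plant import bot
def cap(n):
    c=bot.capture(n); np.savez(f'pics/{n}.npz',**c); return c
def load(n): return dict(np.load(f'pics/{n}.npz'))
def px2w(c,u,v,d=None,z=None):
    f=240/np.tan(np.radians(c['fov_y'])/2); R=cv2.Rodrigues(np.array(c['rvec'],float))[0]; t=np.array(c['tvec'],float).ravel()
    r=np.array([(u-c['cx'])/f,(v-c['cy'])/f,1.])
    o=-R.T@t; w=R.T@r
    if z is not None: return o+w*(z-o[2])/w[2]
    if d is None: d=c['depth'][int(round(v)),int(round(u))]
    return o+w*d
def cloud(c):
    f=240/np.tan(np.radians(c['fov_y'])/2); R=cv2.Rodrigues(np.array(c['rvec'],float))[0]; t=np.array(c['tvec'],float).ravel()
    v,u=np.mgrid[:480,:640]; d=c['depth'].astype(float)
    P=np.stack([(u-c['cx'])/f*d,(v-c['cy'])/f*d,d],-1)
    return (P-t)@R
E
python3 - <<'E'
from h import *
for n in('scene','top'):
    c=cap(n); cv2.imwrite(f'pics/{n}1.png',c['color'][...,::-1]); print(n,c['fov_y'],c['cx'],c['cy'],c['tvec'])
print(bot.get_obs())
E
```

```text
scene 46.69242620054858 316.18893667621046 231.09606764052646 [-150.04927944 -229.61392598 1611.18053675]
top 50.08090396013281 313.9832503354777 243.41754394588256 [ 68.33794893 577.15692921 998.40213793]
{'time': 0.1, 'joint_positions': array([ 9.67989327e-01,  3.42667794e-01,  1.52486330e+00,  1.75051046e-05,
        1.27539656e+00, -1.45994956e-01]), 'dq': array([-0.00174896, -0.00271827, -0.00071181,  0.00079148,  0.00089473,
       -0.0002148 ]), 'tau': array([ 1.40511376e-03, -4.32002878e+01, -2.44694817e+01,  7.19459332e-02,
        5.24444610e-02, -4.60434251e-05]), 'tool_pos': array([231.35312574, 470.90323183, 226.1271142 ]), 'tcp_rot': array([-1.72933009,  1.56946123, -2.18614724]), 'contact_force': array([-0.16984239, -0.6475269 ,  0.15525919]), 'moment': array([-0.01894302, -0.00810468,  0.00313535]), 'grip_width': 91.80222832230801}
```

View pics/scene1.png

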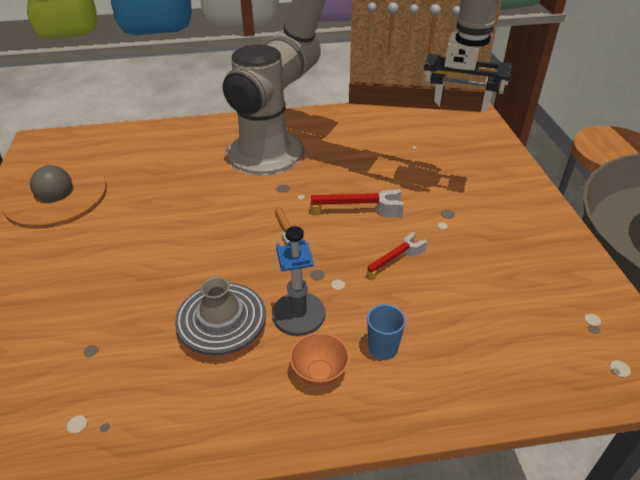

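View pics/top1.png

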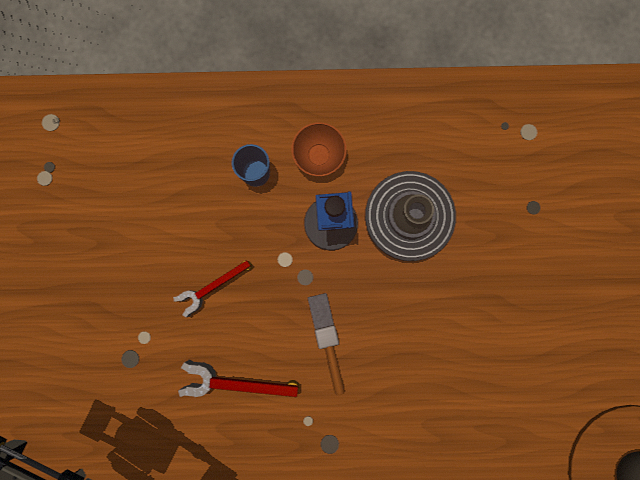

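The scene and top views show the small gauge (top: collar about (187,302), foot (249,265)), the larger look-alike below it, and the brush at (328,340). The stand head is at (335,206) with the blue seat around it, the vase rim at (418,208), the beaker at (251,164) and the bowl at (319,152).

```bash
python3 - <<'E'
from h import *
c=load('top'); P=cloud(c); col=c['color'].astype(int)
np.set_printoptions(precision=1,suppress=True)
def rect(m,name):
    q=P[m&(c['depth']>0)]; r=cv2.minAreaRect(q[:,:2].astype(np.float32)); print(name,len(q),q.mean(0),np.median(q[:,2]),r)
    return q
v,u=np.mgrid[:480,:640]
box=lambda a,b,cc,d:(u>=a)&(u<b)&(v>=cc)&(v<d)
red=(col[...,0]>110)&(col[...,1]<40)&(col[...,2]<45)
q=rect(red&box(165,262,250,325)&(P[...,2]>30),'arm')
vx=cv2.fitLine(q[:,:2].astype(np.float32),cv2.DIST_HUBER,0,.01,.01).ravel();print(vx,np.degrees(np.arctan2(vx[1],vx[0])))
q=rect(box(165,212,285,325)&(P[...,2]>22)&~red,'collar')
d=-vx[:2] if vx[0]>0 else vx[:2]
# along arm axis
A=P[box(165,262,250,325)&(P[...,2]>12)]; ax=vx[:2]; n=np.array([-ax[1],ax[0]])
s=(A[:,:2]-vx[2:])@ax; print('extent along',np.percentile(s,[0,1,99,100]),'z',np.percentile(A[:,2],[5,50,95]))
q=rect(box(320,350,190,235)&(P[...,2]>232),'head'); print(np.percentile(q[:,2],[5,50,95]))
blue=(col[...,2]>110)&(col[...,0]<70)
q=rect(blue&box(305,365,180,245),'blue');print(np.percentile(q[:,2],[5,25,50,75,95]))
q=rect(box(395,440,185,235)&(P[...,2]>105),'rim');print(np.percentile(q[:,2],[5,50,95,100]), cv2.minEnclosingCircle(q[:,:2].astype(np.float32)))
q=rect(box(360,460,165,265)&(P[...,2]>15),'wheel');print(cv2.minEnclosingCircle(q[:,:2].astype(np.float32)))
for n,(a,b) in dict(bowl=(319,152),beaker=(251,164),brush1=(318,296),brush2=(341,390),bench=(200,230)).items(): print(n,P[b,a])
big=np.hstack([cv2.resize(c['color'][175:265,300:460],None,fx=4.8,fy=4.8,interpolation=3)])
cv2.imwrite('pics/crop1.png',big[...,::-1])
E
```

```text
arm 381 [510.2 240.2  35.7] 35.84772092058807 ((510.160888671875, 240.1534881591797), (12.62343978881836, 118.98892211914062), 31.814762115478516)
[  0.5  -0.9 510.3 240.1] -58.33062
collar 307 [469.1 306.1  29.8] 29.673952606914515 ((476.45709228515625, 297.091064453125), (45.18102264404297, 72.65380096435547), 33.59597396850586)
extent along [-103.2 -101.1  147.   147. ] z [22.9 33.6 38.7]
head 164 [621.5  25.3 233.1] 232.92634830287125 ((620.4110717773438, 24.862525939941406), (28.69451904296875, 31.04652214050293), 89.03730773925781)
[232.1 232.9 234.6]
blue 498 [619.8  26.2 176. ] 174.55697172496616 ((620.8955078125, 22.626802444458008), (60.14395523071289, 57.94660568237305), 3.3662171363830566)
[171.8 173.5 174.6 176.5 184. ]
rim 490 [ 631.3 -133.9  117.8] 119.40003491305208 ((630.0535888671875, -132.099609375), (53.076534271240234, 53.46062088012695), 88.68045806884766)
[108.  119.4 124.1 126.2] ((629.7003173828125, -131.4405059814453), 27.44454574584961)
wheel 6428 [ 626.9 -128.6   51.8] 41.27886796937439 ((629.3282470703125, -130.9678497314453), (178.2491912841797, 178.39910888671875), 33.85496520996094)
((629.77392578125, -131.19764709472656), 90.1439208984375)
bowl [769.4  45.1   3.7]
beaker [745.9 185.3   7.1]
brush1 [473.8  52.3  18. ]
brush2 [290.1  10.5  18.3]
bench [612.  291.6  -0.4]
```

View pics/crop1.png

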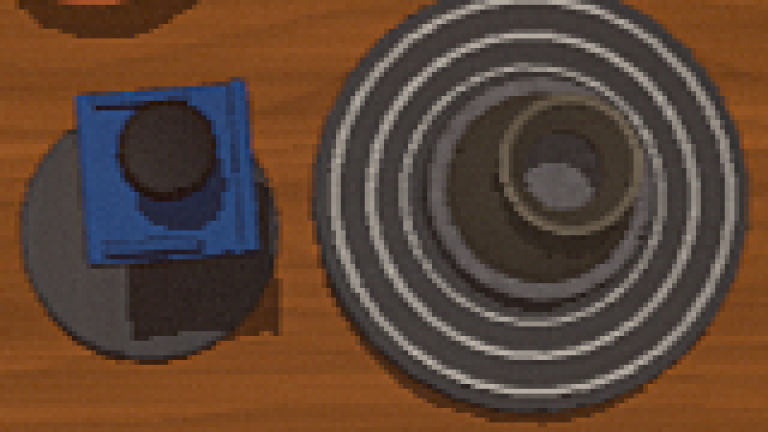

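```bash
python3 - <<'E'
from h import *
from scipy.spatial.transform import Rotation as Ro
np.set_printoptions(precision=2,suppress=True)
c=load('top'); P=cloud(c); 
v,u=np.mgrid[:480,:640]
ax=np.array([-.525,.851]);n=np.array([-ax[1],ax[0]]);o=np.array([510.3,240.1])
for nm in('top','scene'):
    c=load(nm);P=cloud(c).reshape(-1,3); col=c['color'].reshape(-1,3).astype(int)
    s=(P[:,:2]-o)@ax; t=(P[:,:2]-o)@n
    m=(abs(t)<24)&(s>-110)&(s<110)&(P[:,2]>10)&(P[:,2]<45)
    s,t,z,k=s[m],t[m],P[m,2],col[m]
    red=k[:,0]-k[:,1]>90
    print(nm,len(s),'s ends',np.percentile(s,[.3,1,99,99.7]))
    for a in range(-90,90,10):
        q=(s>=a)&(s<a+10)
        if q.sum()>3: print(a,q.sum(),'t',np.percentile(t[q],[2,50,98]),'z',np.percentile(z[q],[10,50,95]),'red',red[q].mean())
    h=P[(abs(P[:,0]-621)<30)&(abs(P[:,1]-25)<30)&(P[:,2]>228)]; print('head',len(h),(h.min(0)+h.max(0))/2,np.median(h,0),np.ptp(h,axis=0))
    w=P[(np.hypot(P[:,0]-630,P[:,1]+131)<40)&(P[:,2]>112)]; print('rim',np.percentile(w[:,2],[50,80,95,99]),(w.min(0)+w.max(0))/2)
    b=P[(abs(P[:,0]-621)<35)&(abs(P[:,1]-25)<35)&(P[:,2]>160)&(P[:,2]<195)]; print('seat z hist',np.histogram(b[:,2],bins=range(160,196,3)))
ob=bot.get_obs(); print(Ro.from_euler('xyz',ob['tcp_rot']).as_matrix())
E
```

```text
top 806 s ends [-60.3  -59.42 101.14 102.62]
-70 4 t [-4.46 -0.88  2.46] z [12.69 15.69 17.13] red 0.0
-60 52 t [-6.65  1.85  9.06] z [19.03 34.87 37.63] red 0.5576923076923077
-50 45 t [-7.1   1.01  7.88] z [24.93 35.77 38.65] red 0.7333333333333333
-40 37 t [-6.34 -0.18  6.8 ] z [33.06 35.46 38.99] red 0.8918918918918919
-30 40 t [-6.56  0.77  6.69] z [33.17 35.94 38.82] red 0.85
-20 39 t [-7.23 -0.13  6.74] z [31.75 34.95 38.33] red 0.8205128205128205
-10 38 t [-6.23  0.22  6.63] z [32.99 35.56 38.52] red 0.8947368421052632
0 37 t [-7.12  0.29  6.72] z [32.1  34.96 37.37] red 0.8108108108108109
10 42 t [-6.82  0.33  6.8 ] z [32.53 35.03 38.27] red 0.8095238095238095
20 38 t [-6.71  0.44  6.53] z [32.16 35.05 38.13] red 0.8157894736842105
30 37 t [-6.94  0.53  6.54] z [32.93 35.7  38.23] red 0.8648648648648649
40 40 t [-6.53  0.7   6.87] z [32.19 35.88 37.14] red 0.85
50 38 t [-5.86  0.43  6.87] z [33.59 35.93 38.05] red 0.868421052631579
60 88 t [-15.25   3.26  17.25] z [17.01 29.65 34.95] red 0.0
70 84 t [-19.55   4.19  20.9 ] z [26.67 29.29 32.21] red 0.0
80 72 t [-20.54  -8.97 
[... 1117 characters left out ...]
18182
40 30 t [-8.92 -5.3   6.16] z [25.24 33.6  37.68] red 0.7333333333333333
50 42 t [-15.38  -6.37   3.7 ] z [13.24 30.29 37.08] red 0.38095238095238093
60 68 t [-20.59 -11.88  16.29] z [12.68 27.01 32.42] red 0.014705882352941176
70 51 t [-23.21 -14.09  18.54] z [15.91 27.48 30.78] red 0.0
80 65 t [-22.53   6.65  19.88] z [15.19 26.61 30.57] red 0.0
head 187 [622.33  23.41 231.04] [624.3   23.2  231.24] [32.44 30.88  5.72]
rim [119.72 122.08 123.63 124.66] [ 629.62 -132.88  118.98]
seat z hist (array([  0,   2,  26,  96, 374, 104,  88, 103,  21,  11,  14]), array([160, 163, 166, 169, 172, 175, 178, 181, 184, 187, 190, 193]))
[[-0.    0.44  0.9 ]
 [-0.    0.9  -0.44]
 [-1.   -0.   -0.  ]]
```

```bash
cat >> h.py <<'E'
from scipy.spatial.transform import Rotation as Ro
def to(p,yaw,verbose=1):
    """shift needed to reach world TCP p with tool-y yaw (deg)"""
    o=bot.get_obs(); R=Ro.from_euler('xyz',o['tcp_rot']).as_matrix()
    d=R.T@(np.array(p)-o['tool_pos']); y=np.degrees(np.arctan2(R[1,1],R[0,1])); turn=-((yaw-y+180)%360-180)
    print('t',round(o['time'],2),'tcp',o['tool_pos'].round(1),'yaw',round(y,2),'F',o['contact_force'].round(2),'M',o['moment'].round(2),'w',round(o['grip_width'],1),'tilt',R[:,0].round(4))
    print('shift mm',d.round(1),'turn',round(turn,2),'dist',round(np.linalg.norm(d),1)); return d,turn
E
python3 -c "
from h import *
to((491.7,270.3,100),31.7)"
```

```text
t 0.1 tcp [231.4 470.9 226.1] yaw 63.83 F [-0.17 -0.65  0.16] M [-0.02 -0.01  0.  ] w 91.8 tilt [-8.0e-04 -1.1e-03 -1.0e+00]
shift mm [126.1 -65.  322.2] turn 32.13 dist 352.0
```

step_arm --targets '[[[0.014,-0.007,0.036,4],[0.028,-0.014,0.072,8],[0.042,-0.022,0.108,12],[0.056,-0.029,0.144,16],[0.07,-0.036,0.179,20]]]' --jaw 0

```text
time: 0.52
tool_pos: [377.0, 358.2, 155.3]
tcp_rot: [-1.435, 1.569, -2.244]
contact_force: [0.1, 1.1, 0.4]
grip_width: 91.9
```

```bash
python3 -c "
from h import *
to((491.7,270.3,100),31.7)"
```

```text
t 0.52 tcp [377.  358.2 155.3] yaw 43.65 F [0.09 1.13 0.4 ] M [ 0.01  0.   -0.  ] w 91.9 tilt [-0.0011 -0.0014 -1.    ]
shift mm [ 55.3  22.4 142.8] turn 11.95 dist 154.7
```

step_arm --targets '[[[0.014,0.0056,0.0357,3],[0.028,0.0112,0.0714,6],[0.042,0.0168,0.107,9],[0.0553,0.0224,0.1428,12],[0.0553,0.0224,0.1428,12]]]'

```text
time: 0.93
tool_pos: [495.1, 265.8, 97.0]
tcp_rot: [-1.161, 1.566, -2.187]
contact_force: [-0.4, -0.0, 0.3]
grip_width: 91.7
```

```bash
python3 - <<'E'
from h import *
to((491.7,270.3,13),31.7)
c=cap('wrist'); cv2.imwrite('pics/w1.png',c['color'][...,::-1]); print(c['fov_y'],c['cx'],c['cy'])
E
```

```text
t 0.93 tcp [495.1 265.8  97. ] yaw 31.22 F [-0.44 -0.03  0.26] M [-0.1   0.02 -0.04] w 91.7 tilt [-0.0027 -0.0038 -1.    ]
shift mm [84.  -0.2 -5.8] turn -0.48 dist 84.2
65.70646984690485 323.809639582684 237.96698919875698
```

View pics/w1.png

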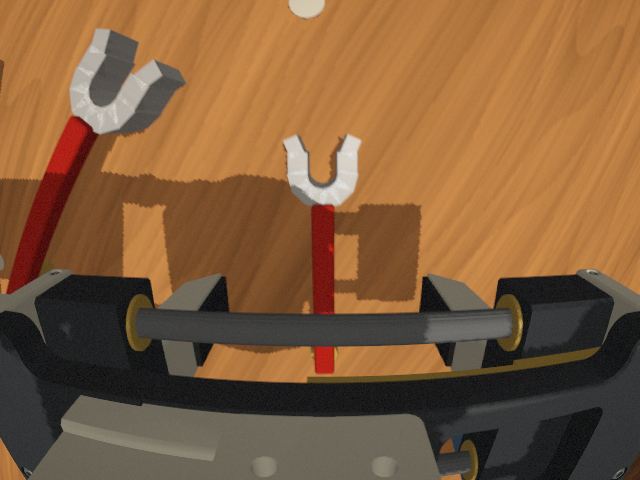

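The wrist view shows the small gauge's collar at about (322,185). The arm runs straight down, centred at column 324 between the open fingers, so the tool is aligned.

step_arm --targets '[[[0.03,0,-0.003,-0.5],[0.055,0,-0.006,-0.5],[0.074,0,-0.006,-0.5],[0.083,0,-0.006,-0.5],[0.083,0,-0.006,-0.5]]]'

```text
time: 1.4
tool_pos: [487.6, 272.7, 13.3]
tcp_rot: [-1.628, 1.562, -2.641]
contact_force: [0.1, 0.5, 0.3]
grip_width: 92.0
```

```bash
python3 -c "
from h import *
to((491.7,270.3,13),31.7)"
```

```text
t 1.4 tcp [487.6 272.7  13.3] yaw 31.95 F [0.1  0.55 0.33] M [-0.11 -0.06  0.07] w 92.0 tilt [-0.0077 -0.0042 -1.    ]
shift mm [0.3 2.2 4.2] turn 0.25 dist 4.7
```

step_arm --targets '[[[0,0.001,0.002,0.2],[0,0.002,0.004,0.2],[0,0.002,0.004,0.2],[0,0.002,0.004,0.2],[0,0.002,0.004,0.2]]]'

```text
time: 1.82
tool_pos: [492.0, 270.5, 14.1]
tcp_rot: [-1.601, 1.564, -2.618]
contact_force: [0.0, -0.5, 0.1]
grip_width: 91.8
```

```bash
python3 -c "
from h import *
to((491.7,270.3,13),31.7)"
```

```text
t 1.82 tcp [492.  270.5  14.1] yaw 31.75 F [ 0.01 -0.54  0.13] M [-0.   -0.01 -0.01] w 91.8 tilt [-0.0063 -0.0036 -1.    ]
shift mm [ 1.1 -0.3  0. ] turn 0.05 dist 1.2
```

step_arm --targets '[[[0.0015,0,0,0],[0.0015,0,0,0],[0.0015,0,0,0],[0.0015,0,0,0],[0.0015,0,0,0]]]' --jaw 1

```text
time: 2.23
tool_pos: [491.9, 270.5, 12.6]
tcp_rot: [-1.604, 1.563, -2.621]
contact_force: [0.0, 0.0, 0.5]
grip_width: 63.2
```

step_arm --targets '[[[0,0,0,0],[0,0,0,0],[0,0,0,0],[0,0,0,0],[0,0,0,0]]]'

```text
time: 2.65
tool_pos: [491.9, 270.5, 12.6]
tcp_rot: [-1.605, 1.563, -2.622]
contact_force: [0.6, 0.2, -0.0]
grip_width: 29.8
```

```bash
python3 -c "
from h import *
to((491.7,270.3,13),31.7)"
```

```text
t 2.65 tcp [491.9 270.5  12.6] yaw 31.74 F [ 0.56  0.22 -0.01] M [-0.05 -0.05  0.03] w 29.8 tilt [-0.0064 -0.0037 -1.    ]
shift mm [-0.4 -0.3  0. ] turn 0.04 dist 0.5
```

step_arm --targets '[[[0,0,0,0],[0,0,0,0],[0,0,0,0],[0,0,0,0],[0,0,0,0]]]'

```text
time: 3.07
tool_pos: [491.9, 270.4, 12.6]
tcp_rot: [-1.604, 1.563, -2.621]
contact_force: [-0.1, -0.3, 0.6]
grip_width: 13.7
```

step_arm --targets '[[[-0.001,0,0,0],[-0.01,0,0,0],[-0.03,0,0,0],[-0.06,0,0,0],[-0.09,0,0,0]]]'

```text
time: 3.48
tool_pos: [491.6, 270.4, 103.2]
tcp_rot: [-1.645, 1.561, -2.662]
contact_force: [0.7, 0.8, -3.8]
grip_width: 13.8
```

```bash
python3 - <<'E'
from h import *
to((491.7,270.3,235),31.7)
c=cap('scene');cv2.imwrite('pics/s2.png',c['color'][130:330,220:470][...,::-1].repeat(3,0).repeat(3,1))
E
```

```text
t 3.48 tcp [491.6 270.4 103.2] yaw 31.74 F [ 0.66  0.76 -3.78] M [-0.06 -0.05 -0.07] w 13.8 tilt [-0.0091 -0.0047 -0.9999]
shift mm [-1.318e+02 -1.300e+00  1.000e-01] turn 0.04 dist 131.8
```

View pics/s2.png

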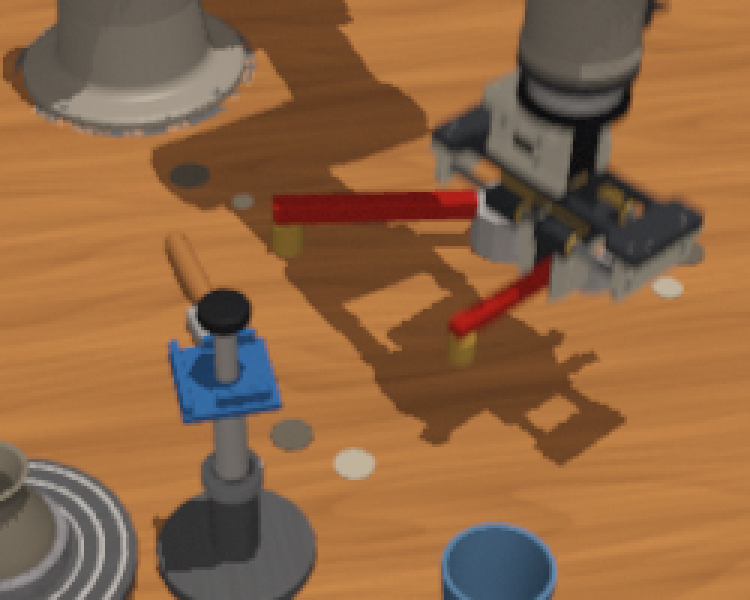

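The gauge is held level and off the bench, and the stand is clear. Next I go high over to the approach point on the pot side.

step_arm --targets '[[[-0.03,0,0.005,1],[-0.064,0,0.015,3],[-0.098,0,0.03,6],[-0.13,-0.003,0.05,9],[-0.16,-0.005,0.075,13]]]'

```text
time: 3.95
tool_pos: [529.4, 205.7, 272.5]
tcp_rot: [1.245, 1.569, 0.001]
contact_force: [1.4, 0.3, -3.8]
grip_width: 13.5
```

```bash
python3 - <<'E'
from h import *
to((627.2,-80.5,262),3.4)
E
```

```text
t 3.95 tcp [529.4 205.7 272.5] yaw 18.71 F [ 1.44  0.26 -3.83] M [-0.09 -0.05  0.  ] w 13.5 tilt [ 0.0021  0.     -1.    ]
shift mm [ 10.7   0.8 302.4] turn 15.31 dist 302.6
```

step_arm --targets '[[[0,0,0.032,3],[0,0,0.068,6],[0,0,0.104,9],[0,0,0.14,12],[0,0,0.17,15]]]'

```text
time: 4.37
tool_pos: [584.0, 42.3, 272.8]
tcp_rot: [1.23, 1.569, -0.28]
contact_force: [0.5, 0.3, -2.3]
grip_width: 13.5
```

```bash
python3 - <<'E'
from h import *
to((627.2,-80.5,262),3.4)
E
```

```text
t 4.37 tcp [584.   42.3 272.8] yaw 3.52 F [ 0.53  0.34 -2.29] M [-0.07  0.01  0.06] w 13.5 tilt [ 2.e-03 -6.e-04 -1.e+00]
shift mm [ 11.   35.5 125.2] turn 0.12 dist 130.6
```

step_arm --targets '[[[0,0.009,0.033,0],[0,0.018,0.067,0],[0,0.027,0.1,0],[0,0.035,0.125,0],[0,0.0355,0.125,0]]]'

```text
time: 4.78
tool_pos: [627.7, -85.7, 272.1]
tcp_rot: [0.415, 1.568, -1.1]
contact_force: [-0.3, 0.0, -3.7]
grip_width: 13.7
```

```bash
python3 - <<'E'
from h import *
to((627.2,-80.5,198.6),3.4)
E
```

```text
t 4.78 tcp [627.7 -85.7 272.1] yaw 3.23 F [-0.26  0.02 -3.74] M [-0.09  0.09 -0.01] w 13.7 tilt [ 0.0014 -0.0027 -1.    ]
shift mm [73.5 -0.3 -5.5] turn -0.17 dist 73.7
```

step_arm --targets '[[[0.02,0,0,0],[0.045,0,0,0],[0.065,0,0,0],[0.073,0,0,0],[0.073,0,0,0]]]'

```text
time: 5.2
tool_pos: [626.5, -85.3, 196.9]
tcp_rot: [-1.247, 1.567, -2.761]
contact_force: [-0.9, -0.5, -3.0]
grip_width: 13.7
```

```bash
python3 - <<'E'
from h import *
to((627.2,-80.5,198.6),3.4)
c=cap('scene'); P=cloud(c).reshape(-1,3); col=c['color'].astype(int).reshape(-1,3)
h=P[(abs(P[:,0]-621)<30)&(abs(P[:,1]-25)<22)&(P[:,2]>226)&(P[:,2]<240)]; print('head',len(h),np.median(h,0))
red=(col[:,0]>90)&(col[:,1]<40)&(col[:,2]<45)
g=P[red&(P[:,2]>190)&(P[:,1]<0)]; print('arm',len(g),np.percentile(g,[2,50,98],axis=0).round(1))
q=P[(abs(P[:,0]-626)<25)&(P[:,1]>-62)&(P[:,1]<-8)&(P[:,2]>180)&(P[:,2]<225)]; print('collar',len(q),np.percentile(q,[1,50,99],axis=0).round(1))
cv2.imwrite('pics/s3.png',cv2.resize(c['color'][180:350,150:350],None,fx=4,fy=3.5,interpolation=3)[...,::-1])
cv2.imwrite('pics/s3.png',cv2.resize(c['color'][180:340,150:350],None,fx=3.7,fy=3.7,interpolation=3)[...,::-1])
t=cap('top');w=cap('wrist');cv2.imwrite('pics/w3.png',w['color'][...,::-1])
E
```

```text
t 5.2 tcp [626.5 -85.3 196.9] yaw 3.25 F [-0.9  -0.47 -3.03] M [-0.19  0.01 -0.01] w 13.7 tilt [-0.0035 -0.0014 -1.    ]
shift mm [-1.7  1.  -4.7] turn -0.15 dist 5.1
head 211 [625.21524857  23.10135118 231.10023084]
arm 269 [[ 625.2 -179.1  209.5]
 [ 635.5 -154.3  218.6]
 [ 639.8 -128.7  222.1]]
collar 452 [[603.2 -57.4 182.5]
 [640.1 -32.3 204.1]
 [647.4  -9.2 215.7]]
```

View pics/s3.png

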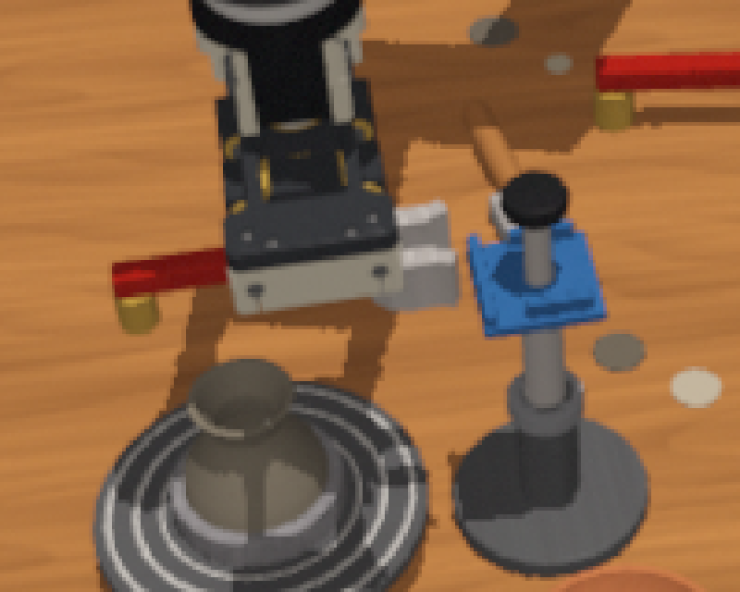

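View pics/w3.png

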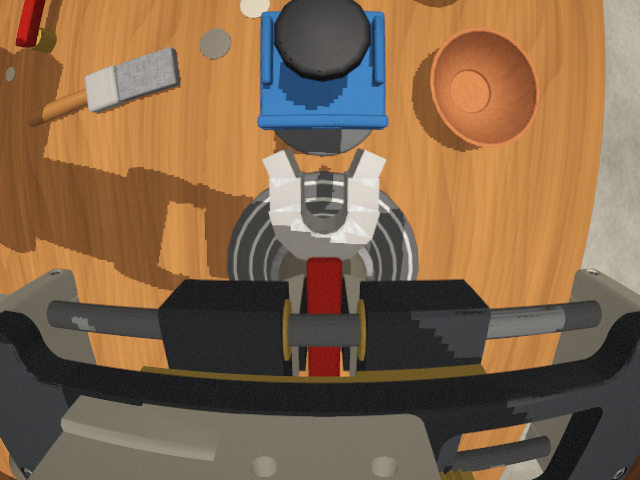

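Wrist view: the collar lips span columns 263–386 (mid 324), the blue seat 258–388 (mid 323) and the head is centred near 322. So it is lined up, with the gap facing the spigot. In the scene view the collar sits just above lip height.

```bash
python3 - <<'E'
from h import *
to((623.7,-20.6,198.2),3.4)
for n in('top',):
    c=load(n);P=cloud(c).reshape(-1,3)
    h=P[(abs(P[:,0]-621)<25)&(abs(P[:,1]-25)<22)&(P[:,2]>226)&(P[:,2]<240)]; print('head',len(h),np.median(h,0),(h.min(0)+h.max(0))/2)
    q=P[(abs(P[:,0]-626)<30)&(P[:,1]>-62)&(P[:,1]<-8)&(P[:,2]>200)&(P[:,2]<222)]; print('collar',len(q),np.percentile(q,[1,50,99],axis=0).round(1))
E
```

```text
t 5.35 tcp [628.6 -85.8 200.8] yaw 3.25 F [-0.56 -0.11 -3.21] M [-0.04  0.11  0.03] w 13.4 tilt [ 0.0039 -0.0033 -1.    ]
shift mm [  2.4  -1.2 -65.4] turn -0.15 dist 65.5
head 345 [619.83121957  24.92327861 231.69660923] [620.09828839  24.76519749 230.98832316]
collar 280 [[601.6 -47.8 200.8]
 [634.  -31.9 215.6]
 [645.9 -17.  218.7]]
```

step_arm --targets '[[[0.0015,-0.0005,-0.005,0],[0.0025,-0.001,-0.012,0],[0.0025,-0.001,-0.02,0],[0.0025,-0.001,-0.025,0],[0.0025,-0.001,-0.025,0]]]'

```text
time: 5.77
tool_pos: [626.1, -59.2, 198.6]
tcp_rot: [0.913, 1.566, -0.6]
contact_force: [0.1, -0.1, -2.7]
grip_width: 13.5
```

```bash
python3 - <<'E'
from h import *
to((623.7,-20.6,198.2),3.4)
E
```

```text
t 5.77 tcp [626.1 -59.2 198.6] yaw 3.35 F [ 0.07 -0.09 -2.71] M [-0.12  0.06  0.02] w 13.5 tilt [ 0.0042 -0.0029 -1.    ]
shift mm [  0.3  -0.2 -38.7] turn -0.05 dist 38.7
```

step_arm --targets '[[[0,0,-0.005,0],[0,0,-0.011,0],[0,0,-0.017,0],[0,0,-0.023,0],[0,0,-0.028,0]]]'

```text
time: 6.18
tool_pos: [624.4, -30.4, 198.5]
tcp_rot: [0.93, 1.566, -0.582]
contact_force: [-0.4, -0.8, -3.1]
grip_width: 13.8
```

```bash
python3 - <<'E'
from h import *
to((623.7,-20.6,198.2),3.4)
w=cap('wrist');cv2.imwrite('pics/w4.png',w['color'][:300,150:500][...,::-1].repeat(2,0).repeat(2,1))
E
```

```text
t 6.18 tcp [624.4 -30.4 198.5] yaw 3.36 F [-0.4  -0.83 -3.15] M [-0.11  0.02 -0.  ] w 13.8 tilt [ 0.0042 -0.0027 -1.    ]
shift mm [ 0.3 -0.2 -9.8] turn -0.04 dist 9.8
```

View pics/w4.png

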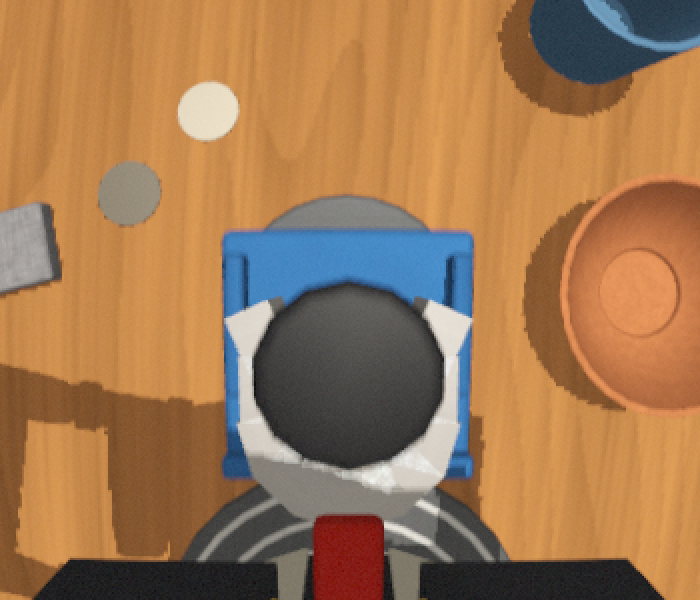

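The collar (columns 228–470) is centred on the head (255–444) and the seat (223–473). It has entered under the head with about 10 mm still to go.

step_arm --targets '[[[0,0,-0.002,0],[0,0,-0.004,0],[0,0,-0.006,0],[0,0,-0.008,0],[0,0,-0.0095,0]]]'

```text
time: 6.65
tool_pos: [623.8, -20.0, 198.5]
tcp_rot: [1.02, 1.566, -0.492]
contact_force: [-0.2, -0.8, -2.8]
grip_width: 13.7
```

```bash
python3 - <<'E'
from h import *
to((623.7,-20.6,198.2),3.4)
E
```

```text
t 6.65 tcp [623.8 -20.  198.5] yaw 3.39 F [-0.18 -0.75 -2.78] M [-0.14  0.03 -0.06] w 13.7 tilt [ 0.0041 -0.0022 -1.    ]
shift mm [ 0.3 -0.1  0.6] turn -0.01 dist 0.7
```

step_arm --targets '[[[0,0,-0.0005,0],[0,0,-0.001,0],[0,0,-0.0015,0],[0,0,-0.002,0],[0,0,-0.002,0]]]'

```text
time: 7.07
tool_pos: [623.7, -18.5, 198.5]
tcp_rot: [0.878, 1.566, -0.634]
contact_force: [-0.2, -2.6, -3.4]
grip_width: 13.5
```

```bash
python3 - <<'E'
from h import *
to((623.7,-20.6,198.2),3.4)
E
```

```text
t 7.07 tcp [623.7 -18.5 198.5] yaw 3.37 F [-0.2  -2.62 -3.36] M [-0.48  0.03 -0.01] w 13.5 tilt [ 0.0041 -0.003  -1.    ]
shift mm [ 0.3 -0.1  2.1] turn -0.03 dist 2.1
```

The collar back touches the rod at TCP y of about −18.5, which agrees with the estimate of the spigot axis. I back off 1.8 mm and lower.

step_arm --targets '[[[0,0,0.001,0],[0,0,0.0018,0],[0.003,0,0.0018,0],[0.006,0,0.0018,0],[0.008,0,0.0018,0]]]'

```text
time: 7.48
tool_pos: [623.6, -20.2, 189.9]
tcp_rot: [0.844, 1.566, -0.668]
contact_force: [0.1, 0.9, -3.3]
grip_width: 13.8
```

```bash
python3 - <<'E'
from h import *
to((623.7,-20.6,186.6),3.4)
E
```

```text
t 7.48 tcp [623.6 -20.2 189.9] yaw 3.37 F [ 0.09  0.91 -3.32] M [-0.12  0.06  0.02] w 13.8 tilt [ 0.0034 -0.0027 -1.    ]
shift mm [3.3 0.  0.4] turn -0.03 dist 3.3
```

step_arm --targets '[[[0.0008,0,0.0002,0],[0.0016,0,0.0004,0],[0.0024,0,0.0004,0],[0.0032,0,0.0004,0],[0.0038,0,0.0004,0]]]'

```text
time: 7.9
tool_pos: [623.8, -20.7, 186.7]
tcp_rot: [0.896, 1.566, -0.616]
contact_force: [-2.0, -0.7, 3.2]
grip_width: 13.7
```

```bash
python3 - <<'E'
from h import *
to((623.7,-20.6,186.6),3.4)
E
```

```text
t 7.9 tcp [623.8 -20.7 186.7] yaw 3.37 F [-2.05 -0.75  3.15] M [-0.09  0.45  0.05] w 13.7 tilt [ 0.0042 -0.003  -1.    ]
shift mm [ 0.1 -0.1 -0.1] turn -0.03 dist 0.2
```

step_arm --targets '[[[0.0005,0,0,0],[0.001,0,0,0],[0.0015,0,0,0],[0.002,0,0,0],[0.002,0,0,0]]]'

```text
time: 8.32
tool_pos: [623.9, -20.8, 186.2]
tcp_rot: [0.97, 1.564, -0.542]
contact_force: [-3.2, -0.4, 6.8]
grip_width: 13.5
```

```bash
python3 - <<'E'
from h import *
to((623.7,-20.6,186.6),3.4)
E
```

```text
t 8.32 tcp [623.9 -20.8 186.2] yaw 3.38 F [-3.2  -0.39  6.82] M [0.   0.77 0.09] w 13.5 tilt [ 0.0056 -0.0034 -1.    ]
shift mm [-0.4 -0.2 -0.2] turn -0.02 dist 0.5
```

The collar is at seat height (underside at about 173.6 mm) with clear support. Now I press the stem down most of the way; the rim is expected near 125.

step_arm --targets '[[[0.004,-0.0005,0,0],[0.008,-0.001,0,0],[0.012,-0.001,0,0],[0.016,-0.001,0,0],[0.02,-0.001,0,0]]]'

```text
time: 8.73
tool_pos: [624.0, -21.2, 168.2]
tcp_rot: [1.116, 1.56, -0.396]
contact_force: [-2.5, -1.1, 8.6]
grip_width: 13.7
```

```bash
python3 - <<'E'
from h import *
to((623.7,-20.6,145),3.4)
c=cap('scene'); cv2.imwrite('pics/s5.png',cv2.resize(c['color'][190:330,170:330],None,fx=4.2,fy=4.2,interpolation=3)[...,::-1])
E
```

```text
t 8.73 tcp [624.  -21.2 168.2] yaw 3.37 F [-2.46 -1.05  8.57] M [0.05 0.56 0.05] w 13.7 tilt [ 0.0095 -0.004  -0.9999]
shift mm [23.2 -0.5 -0.7] turn -0.03 dist 23.2
```

View pics/s5.png

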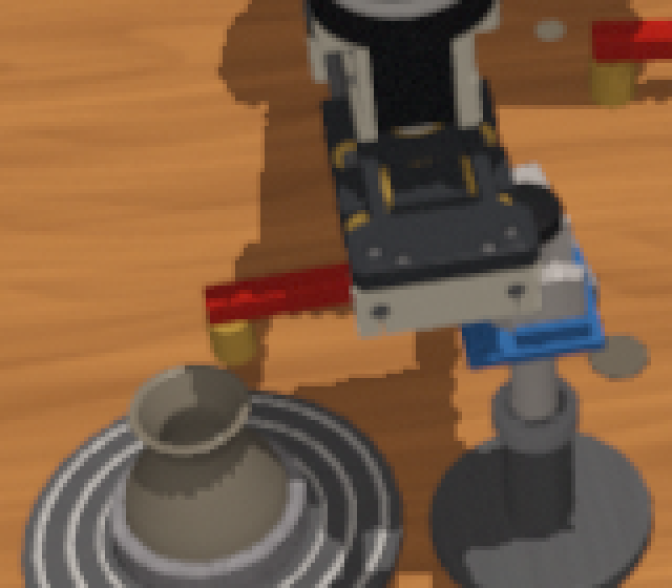

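The collar is seated in the blue seat and the stem is moving down. The foot at about (233,345) is still well above the rim at about (190,410).

step_arm --targets '[[[0.005,0,0,0],[0.01,0,0,0],[0.015,0,0,0],[0.019,0,0,0],[0.022,0,0,0]]]'

```text
time: 9.2
tool_pos: [624.3, -21.6, 146.6]
tcp_rot: [1.106, 1.559, -0.406]
contact_force: [-3.0, -1.6, 8.2]
grip_width: 13.8
```

```bash
python3 - <<'E'
from h import *
to((623.7,-20.6,138),3.4)
c=cap('scene'); P=cloud(c).reshape(-1,3); col=c['color'].astype(int).reshape(-1,3)
g=P[(abs(P[:,0]-629)<14)&(P[:,1]<-95)&(P[:,1]>-125)&(P[:,2]>128)&(P[:,2]<180)]; print('foot/arm',len(g),np.percentile(g[:,2],[1,5,50,95]).round(1))
red=(col[:,0]>90)&(col[:,1]<40)&(col[:,2]<45)
g=P[red&(P[:,1]<-50)&(P[:,2]>100)&(P[:,1]>-140)]; print('arm',len(g),np.percentile(g,[2,50,98],axis=0).round(1))
E
```

```text
t 9.2 tcp [624.3 -21.6 146.6] yaw 3.37 F [-3.   -1.6   8.18] M [-0.07  0.8   0.11] w 13.8 tilt [ 0.0104 -0.0045 -0.9999]
shift mm [ 8.6 -0.6 -1.1] turn -0.03 dist 8.7
foot/arm 217 [131.3 134.4 157.1 168. ]
arm 282 [[ 621.3 -115.7  157.3]
 [ 632.3  -86.5  166.1]
 [ 638.   -57.   169.7]]
```

step_arm --targets '[[[0.0015,0,0,0],[0.0025,0,0,0],[0.0032,0,0,0],[0.004,0,0,0],[0.0048,0,0,0]]]'

```text
time: 9.67
tool_pos: [624.3, -21.6, 142.7]
tcp_rot: [1.124, 1.559, -0.388]
contact_force: [-4.5, -0.7, 7.2]
grip_width: 13.7
```

```bash
python3 - <<'E'
from h import *
to((623.7,-20.6,138),3.4)
E
```

```text
t 9.67 tcp [624.3 -21.6 142.7] yaw 3.37 F [-4.5  -0.75  7.15] M [0.13 0.88 0.12] w 13.7 tilt [ 0.0112 -0.0046 -0.9999]
shift mm [ 4.7 -0.6 -1.1] turn -0.03 dist 4.9
```

step_arm --targets '[[[0.0012,-0.0006,0,0],[0.0018,-0.001,0,0],[0.0024,-0.001,0,0],[0.003,-0.001,0,0],[0.0035,-0.001,0,0]]]'

```text
time: 10.08
tool_pos: [624.2, -21.6, 140.9]
tcp_rot: [1.193, 1.556, -0.319]
contact_force: [-2.5, -0.1, 7.5]
grip_width: 13.5
```

```bash
python3 - <<'E'
from h import *
to((623.7,-20.6,138),3.4)
E
```

```text
t 10.08 tcp [624.2 -21.6 140.9] yaw 3.37 F [-2.49 -0.09  7.5 ] M [0.26 0.52 0.05] w 13.5 tilt [ 0.0142 -0.0047 -0.9999]
shift mm [ 2.9 -0.5 -1.1] turn -0.03 dist 3.1
```

step_arm --targets '[[[0.0012,-0.0005,0,0],[0.0018,-0.0005,0,0],[0.0024,-0.0005,0,0],[0.003,-0.0005,0,0],[0.0035,-0.0005,0,0]]]'

```text
time: 10.5
tool_pos: [624.2, -21.7, 139.0]
tcp_rot: [1.224, 1.554, -0.288]
contact_force: [-3.2, 0.9, 7.8]
grip_width: 14.0
```

```bash
python3 - <<'E'
from h import *
to((623.7,-20.6,138),3.4)
E
```

```text
t 10.5 tcp [624.2 -21.7 139. ] yaw 3.37 F [-3.24  0.9   7.82] M [0.16 0.68 0.1 ] w 14.0 tilt [ 0.0164 -0.0048 -0.9999]
shift mm [ 1.  -0.5 -1.1] turn -0.03 dist 1.5
```

step_arm --targets '[[[0.0012,0,0,0],[0.0017,0,0,0],[0.0022,0,0,0],[0.0027,0,0,0],[0.003,0,0,0]]]'

```text
time: 10.92
tool_pos: [624.3, -21.5, 137.5]
tcp_rot: [1.242, 1.553, -0.27]
contact_force: [-3.6, 1.7, 9.1]
grip_width: 13.8
```

```bash
python3 - <<'E'
from h import *
to((623.7,-20.6,138),3.4)
c=cap('scene'); cv2.imwrite('pics/s6.png',cv2.resize(c['color'][230:310,180:300],None,fx=6,fy=6,interpolation=3)[...,::-1])
E
```

```text
t 10.92 tcp [624.3 -21.5 137.5] yaw 3.39 F [-3.59  1.7   9.14] M [0.22 0.93 0.11] w 13.8 tilt [ 0.0175 -0.0048 -0.9998]
shift mm [-0.5 -0.6 -0.9] turn -0.01 dist 1.2
```

View pics/s6.png

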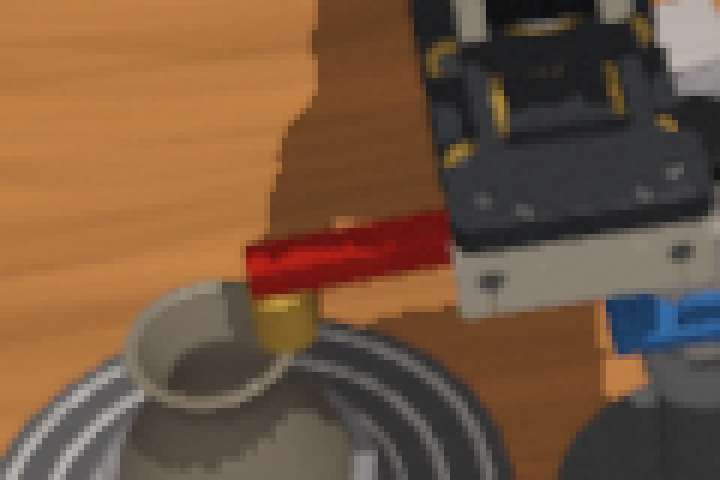

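The foot (about (285,325) in the crop) is at the near rim and looks within a millimetre or two of touching. The force shows no clear contact yet, so I creep on.

step_arm --targets '[[[0.0012,0,0,0],[0.0017,0,0,0],[0.0021,0,0,0],[0.0024,0,0,0],[0.0027,0,0,0]]]'

```text
time: 11.38
tool_pos: [624.4, -21.2, 136.7]
tcp_rot: [1.257, 1.552, -0.255]
contact_force: [-5.9, 1.1, 12.0]
grip_width: 13.4
```

```bash
python3 - <<'E'
from h import *
to((623.7,-20.6,138),3.4)
E
```

```text
t 11.38 tcp [624.4 -21.2 136.7] yaw 3.41 F [-5.94  1.1  12.  ] M [0.1  1.08 0.12] w 13.4 tilt [ 0.0186 -0.0048 -0.9998]
shift mm [-1.4 -0.6 -0.7] turn 0.01 dist 1.6
```

Contact: Fz has risen from about 8 to 12 N and the motion has stalled. I relax, then release.

step_arm --targets '[[[0,0,0,0],[0,0,0,0],[0,0,0,0],[0,0,0,0],[0,0,0,0]]]'

```text
time: 11.8
tool_pos: [624.6, -21.2, 136.7]
tcp_rot: [1.27, 1.551, -0.241]
contact_force: [-0.4, 1.6, 1.6]
grip_width: 13.5
```

step_arm --targets '[[[0,-0.0005,0,0],[0,-0.0005,0,0],[0,-0.0005,0,0],[0,-0.0005,0,0],[0,-0.0005,0,0]]]' --jaw 0.5

```text
time: 12.22
tool_pos: [624.1, -21.3, 136.6]
tcp_rot: [1.267, 1.551, -0.244]
contact_force: [-1.0, 0.7, -0.4]
grip_width: 42.2
```

```bash
python3 - <<'E'
from h import *
to((623.7,-20.6,138),3.4)
E
```

```text
t 12.22 tcp [624.1 -21.3 136.6] yaw 3.4 F [-1.01  0.69 -0.44] M [-0.05  0.07  0.05] w 42.2 tilt [ 0.019  -0.0047 -0.9998]
shift mm [-1.4 -0.3 -0.7] turn 0.0 dist 1.6
```

step_arm --targets '[[[-0.01,0,0,0],[-0.035,0,0,0],[-0.07,0,0,0],[-0.105,0,0,0],[-0.14,0,0,0]]]'

```text
time: 12.63
tool_pos: [621.1, -20.5, 279.0]
tcp_rot: [1.269, 1.551, -0.243]
contact_force: [1.2, 0.1, 0.3]
grip_width: 45.9
```

step_arm --targets '[[[-0.01,-0.035,0,0],[-0.02,-0.07,0,0],[-0.02,-0.11,0,0],[-0.02,-0.15,0,0],[-0.02,-0.18,0,0]]]'

```text
time: 13.05
tool_pos: [438.2, -30.9, 296.4]
tcp_rot: [1.258, 1.55, -0.254]
contact_force: [0.4, 0.1, 1.4]
grip_width: 45.8
```

```bash
python3 - <<'E'
from h import *
to((623.7,-20.6,138),3.4)
np.set_printoptions(precision=2,suppress=True)
ax=np.array([-.059,.998]);n=np.array([-ax[1],ax[0]]);o=np.array([621,24.3])
for nm in('scene','top'):
    Z=[]
    for k in range(4):
        c=cap(nm);P=cloud(c).reshape(-1,3);col=c['color'].astype(int).reshape(-1,3)
        red=(col[:,0]>100)&(col[:,1]<45)&(col[:,2]<50)
        s=(P[:,:2]-o)@ax;t=(P[:,:2]-o)@n
        m=red&(s>-150)&(s<-15)&(abs(t)<5.5)&(P[:,2]>150)&(P[:,2]<185); Z.append(np.c_[s[m],t[m],P[m,2]])
    Z=np.vstack(Z); top=Z[Z[:,2]>np.median(Z[:,2])-4]
    print(nm,len(Z),len(top),'s range',np.percentile(Z[:,0],[1,99]),'slope,z0',np.polyfit(top[:,0],top[:,2],1),'t fit',np.polyfit(top[:,0],top[:,1],1))
    print([ (a,np.median(top[(top[:,0]>=a)&(top[:,0]<a+20),2]).round(1)) for a in range(-140,-20,20) if ((top[:,0]>=a)&(top[:,0]<a+20)).sum()>5])
    h=P[(abs(s)<14)&(abs(t)<14)&(P[:,2]>172)&(P[:,2]<195)];print('head z',np.median(h[:,2]))
    w=P[(np.hypot(P[:,0]-630,P[:,1]+131)<30)&(P[:,2]>112)&(P[:,1]<-125)&(P[:,2]<135)]; print('rim',np.percentile(w[:,2],[80,95,99]))
    if nm=='scene': cv2.imwrite('pics/s7.png',cv2.resize(c['color'][220:340,170:330],None,fx=4.8,fy=4.8,interpolation=3)[...,::-1])
E
```

```text
t 13.05 tcp [438.2 -30.9 296.4] yaw 3.42 F [0.37 0.06 1.36] M [-0.09  0.06 -0.04] w 45.8 tilt [ 0.02   -0.0052 -0.9998]
shift mm [162.  182.6  -0.3] turn 0.02 dist 244.1
scene 986 958 s range [-139.74  -23.97] slope,z0 [  0.02 160.18] t fit [-0.   -0.71]
[(-140, np.float64(157.8)), (-120, np.float64(158.4)), (-100, np.float64(158.7)), (-80, np.float64(159.2)), (-60, np.float64(159.3)), (-40, np.float64(159.6))]
head z 181.62383614355548
rim [121.73 123.56 124.27]
top 1711 1700 s range [-139.62  -21.24] slope,z0 [  0.02 160.79] t fit [-0.   -0.08]
[(-140, np.float64(158.4)), (-120, np.float64(158.8)), (-100, np.float64(159.1)), (-80, np.float64(159.6)), (-60, np.float64(159.9)), (-40, np.float64(160.2))]
head z 182.2954859888451
rim [122.6  124.36 125.28]
```

View pics/s7.png

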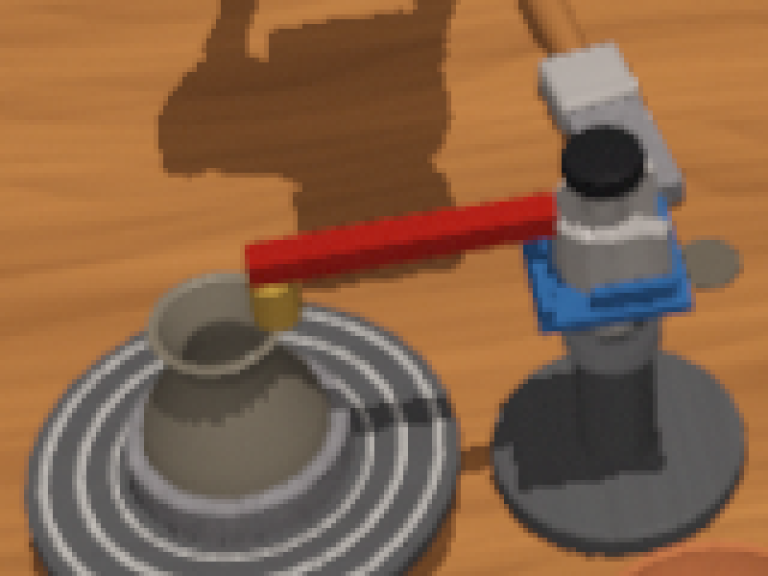

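The foot rests on the near rim and the collar is in the seat, but the fit gives a slope of about 0.02 rad (foot low), which is too close to the 0.025 limit. I check the camera's slope bias on the look-alike gauge lying on the bench, then press the head a bit more.

```bash
python3 - <<'E'
from h import *
for nm in('scene','top'):
    c=load(nm);P=cloud(c).reshape(-1,3);col=c['color'].astype(int).reshape(-1,3)
    red=(col[:,0]>100)&(col[:,1]<45)&(col[:,2]<50)
    for lab,m in (('bench',red&(P[:,2]>20)&(P[:,2]<70)&(P[:,0]<460)&(P[:,1]>20)),('seated',red&(P[:,2]>150)&(P[:,2]<185)&(abs(P[:,0]-626)<25))):
        q=P[m]; q=q[q[:,2]>np.median(q[:,2])-4]
        d=cv2.fitLine(q[:,:2].astype(np.float32),cv2.DIST_HUBER,0,.01,.01).ravel()
        if d[1]<0:d[:2]*=-1
        s=(q[:,:2]-d[2:])@d[:2]; 
        for _ in range(3):
            p=np.polyfit(s,q[:,2],1); r=q[:,2]-np.polyval(p,s); k=abs(r)<3; s,q=s[k],q[k]
        print(nm,lab,len(q),'dir',d[:2].round(3),'z',q[:,2].mean().round(1),'slope',p[0].round(4), 'len',np.ptp(s).round(0))
to((620.5,25,200),3.4)
E
```

```text
scene bench 301 dir [0.105 0.995] z 48.5 slope -0.0013 len 166.0
scene seated 370 dir [-0.059  0.998] z 158.4 slope 0.0135 len 119.0
top bench 772 dir [0.116 0.993] z 49.7 slope 0.0013 len 167.0
top seated 478 dir [-0.056  0.998] z 159.3 slope 0.0156 len 120.0
t 13.45 tcp [442.  -31.2 295.5] yaw 3.42 F [-1.18 -0.06  0.26] M [-0.12  0.05 -0.05] w 46.1 tilt [ 0.0195 -0.0048 -0.9998]
shift mm [ 98.7 179.6 -46. ] turn 0.02 dist 210.1
```

step_arm --targets '[[[0,0.034,-0.009,0],[0,0.07,-0.018,0],[0.01,0.107,-0.028,0],[0.025,0.144,-0.037,0],[0.045,0.178,-0.046,0]]]' --jaw 1

```text
time: 13.87
tool_pos: [621.0, 26.1, 253.4]
tcp_rot: [1.293, 1.548, -0.217]
contact_force: [0.8, -0.1, -0.1]
grip_width: 17.3
```

```bash
python3 - <<'E'
from h import *
to((620.5,25,200),3.4)
E
```

```text
t 13.87 tcp [621.   26.1 253.4] yaw 3.44 F [ 0.77 -0.07 -0.13] M [-0.12  0.06 -0.04] w 17.3 tilt [ 0.022  -0.0049 -0.9997]
shift mm [53.4 -1.7  0.7] turn 0.04 dist 53.4
```

step_arm --targets '[[[0.015,-0.001,0,0],[0.035,-0.0015,0.001,0],[0.05,-0.0015,0.001,0],[0.058,-0.0015,0.001,0],[0.062,-0.0015,0.001,0]]]'

```text
time: 14.28
tool_pos: [620.7, 24.9, 189.2]
tcp_rot: [1.267, 1.552, -0.243]
contact_force: [1.1, 0.4, 0.3]
grip_width: 0.6
```

step_arm --targets '[[[0.001,0,0,0],[0.002,0,0,0],[0.003,0,0,0],[0.004,0,0,0],[0.005,0,0,0]]]'

```text
time: 14.7
tool_pos: [621.1, 24.8, 185.0]
tcp_rot: [1.283, 1.55, -0.228]
contact_force: [0.0, -0.5, 0.2]
grip_width: 0.6
```

step_arm --targets '[[[0.0006,0,0,0],[0.0012,0,0,0],[0.0018,0,0,0],[0.0024,0,0,0],[0.003,0,0,0]]]'

```text
time: 15.12
tool_pos: [621.3, 24.8, 183.0]
tcp_rot: [1.286, 1.549, -0.225]
contact_force: [-3.2, 0.1, 8.3]
grip_width: 0.7
```

step_arm --targets '[[[0.001,0,0,0],[0.0016,0,0,0],[0.0021,0,0,0],[0.0026,0,0,0],[0.003,0,0,0]]]'

```text
time: 15.53
tool_pos: [621.3, 24.8, 181.4]
tcp_rot: [1.289, 1.548, -0.222]
contact_force: [-3.5, -0.3, 7.8]
grip_width: 0.6
```

```bash
cat > lev.py <<'E'
from h import *
to((620.5,25,183),3.4)
for nm in('scene','top'):
    Q=[]
    for _ in range(3):
        c=cap(nm);P=cloud(c).reshape(-1,3);col=c['color'].astype(int).reshape(-1,3)
        red=(col[:,0]>100)&(col[:,1]<45)&(col[:,2]<50)
        m=red&(P[:,2]>150)&(P[:,2]<185)&(abs(P[:,0]-626)<25); Q.append(P[m])
    q=np.vstack(Q); q=q[q[:,2]>np.median(q[:,2])-4]; s=q[:,1]-24.3
    for _ in range(3):
        p=np.polyfit(s,q[:,2],1); r=q[:,2]-np.polyval(p,s); k=abs(r)<3; s,q=s[k],q[k]
    print(nm,len(q),'slope',p[0].round(4),'z@0',p[1].round(2),'z@-132',np.polyval(p,-132).round(2))
E
python3 lev.py
```

```text
t 15.53 tcp [621.3  24.8 181.4] yaw 3.46 F [-3.48 -0.27  7.8 ] M [-0.06  0.65  0.01] w 0.6 tilt [ 0.0222 -0.005  -0.9997]
shift mm [-1.6 -0.8 -0.3] turn 0.06 dist 1.8
scene 1135 slope 0.0022 z@0 157.81 z@-132 157.51
top 311 slope 0.0157 z@0 160.08 z@-132 158.01
```

step_arm --targets '[[[-0.01,0,0,0],[-0.035,0,0,0],[-0.07,0,0,0],[-0.1,-0.015,0,0],[-0.12,-0.045,0,0]]]'

```text
time: 16.25
tool_pos: [575.7, 22.5, 303.3]
tcp_rot: [1.316, 1.543, -0.194]
contact_force: [-0.8, 0.1, 1.0]
grip_width: 0.6
```

step_arm --targets '[[[0,-0.035,0,0],[0,-0.07,0,0],[0,-0.11,0,0],[0,-0.13,0,0],[0,-0.13,0,0]]]'

```text
time: 16.67
tool_pos: [442.6, 14.8, 301.1]
tcp_rot: [1.31, 1.543, -0.2]
contact_force: [0.8, -0.1, 0.8]
grip_width: 0.5
```

```bash
python3 lev.py; python3 - <<'E'
from h import *
c=load('scene'); cv2.imwrite('pics/s8.png',c['color'][100:420,100:500][...,::-1].repeat(2,0)[:,:].repeat(2,1)[:600])
for n in('top',):
    P=cloud(load(n)).reshape(-1,3)
    h=P[(abs(P[:,0]-621)<25)&(abs(P[:,1]-25)<25)&(P[:,2]>172)&(P[:,2]<195)]; print('head',np.median(h,0))
E
```

```text
t 16.67 tcp [442.6  14.8 301.1] yaw 3.46 F [ 0.77 -0.07  0.83] M [-0.1   0.01 -0.02] w 0.5 tilt [ 0.0276 -0.0056 -0.9996]
shift mm [122.9 174.9  -0.3] turn 0.06 dist 213.8
scene 1107 slope 0.0014 z@0 157.7 z@-132 157.51
top 1415 slope 0.0053 z@0 158.84 z@-132 158.13
head [619.84877566  24.85648404 180.5920834 ]
```

View pics/s8.png

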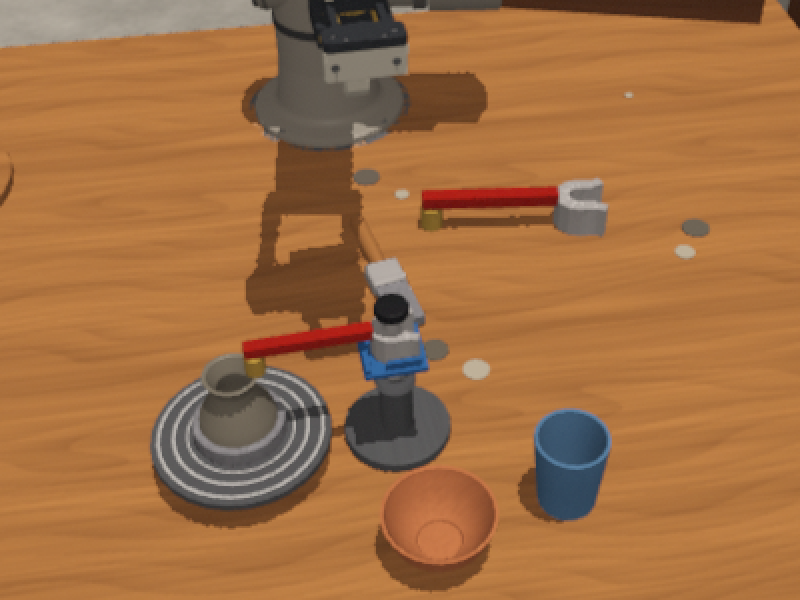

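The slope is now 0.001–0.005 rad. The foot's height did not change while the stem went down, so the rim is carrying it. I hand the job in.

```bash
python3 -c "
from h import *
print(bot.close_job())"
```

```text
the job is handed in; nothing more can be done
None
```

The small gauge is on the spigot in the blue seat, level, with its brass foot on the pot's rim. I handed the job in at about 17 s of the 48 s; no verdict was reported.

- **What I did:** I gripped the gauge by its arm, slid the collar sideways under the head until it touched the rod, backed off 1.8 mm and lowered it into the seat. I then pressed gauge and stem down until the foot met the rim. The wrist force rose only from about 8 to 12 N, so the push on the clay stayed well under 20 N.
- **Problem corrected:** After letting go, the gauge leaned about 0.015–0.02 rad foot-down, close to the 0.025 limit. I pressed the stem down about 2 mm more on the head with closed fingers.
- **Last checks:** The two cameras disagree slightly on the slope, 0.001 (scene) and 0.005 rad (top). The foot's height did not change during the final press, so the rim carries it. The fingers never pushed the pot or wheel, the bowl, beaker and brush look undisturbed, and the arm is clear with no load on it.
- **Not measured:** I could not read the foot's contact force on the rim directly. The tool's tilt drifted to 0.028 rad during the moves; the gauge is free of the tool, so this should not affect it.

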